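Fit and lock the wide slip bush in the drill jig

TASK

Set up the drill jig for the big drill: take the slip bush with the widest bore from the wooden rack, put it in the jig's empty liner and turn it under light pressure until its notch clears the lock screw and it drops fully home, head flat on the plate. Then turn it clockwise as far as it goes, so that the lock screw's head holds it down, and let go. Leave the other two bushes standing where they are in the rack.

Things in the scene. Friction and masses are not known exactly. Their poses are not given: they have to be found in the camera images.
- bush_wide: the bush to fit, steel, bore 26 (the widest of the three), standing upright in a rack well. Shank 36 diameter x 40 long with a slim tapered lead at its foot, lightly oiled; round knurled head 50 diameter x 16 thick on top (total 56 high). Origin on the axis at the foot of the shank, z up. Its +x points to the notch in the head's rim
- bush_wide_notch (a point): middle of the notch in the head of bush_wide, at the rim (25 from the axis), level with the head's top. Seen from above, the rim is cut away 7 deep and full height from 23 degrees clockwise to 23 degrees anticlockwise of this point; from there on to 85 degrees anticlockwise only a ledge 7 high is left of the rim; all the rest is full height
- bush_mid: leave in the rack: the same bush with an 18 bore; origin on the axis at the foot of its shank
- bush_narrow: leave in the rack: the same bush with a 10 bore; origin on the axis at the foot of its shank
- rack: dark hardwood block 100 x 270 x 34 high, fixed. Three wells 38 diameter, 14 deep, in a row at x = -8, y = -84, 0, 84 (mm); the bushes stand in them in any order, turned at random, undersides of their heads 60 above the bench. A big twist drill lies along the +x side, top 40 above the bench. Origin under the block's centre
- jig: drill jig, fixed: steel base 190 x 135 and aluminium bush plate 160 x 120 x 25 on four pillars, plate top 88 above the bench, flat but for the lock screw. Origin under the base's centre, x along the 190 side. A clamp knob sticks out low on the -y side
- liner (a point): centre of the empty liner, a 37 diameter hole with a 1.5 lead, right through the plate in a dark steel ring, at the level of the plate's top; axes as the jig's, z up, +x towards the lock screw. A bush fully home has its origin 40 below this point. From the notch position it turns clockwise (from above) about 65 degrees to the stop; anticlockwise it is blocked after 3
- lock_screw: lock screw standing in the jig's plate; origin where its axis meets the plate's top, 30.5 from the liner's axis: shoulder 8 diameter x 9 high, flat round head 22 diameter x 6 thick on it, top 15 above the plate. The notch passes the head with 3 degrees to spare each way; otherwise the bush rests on the head, 15 short of home, its shank 25 in the liner. The ledge turns in under the head
Mind the look-alikes: they are no part of the job. What is shaped like the bush_wide but blue or purple is not meant.

How it is judged (in metres and radians):
On the way:
1. the wide bush has dropped fully home in the liner (z of bush_wide in the frame of liner below -0.0385 m and horizontal distance between bush_wide and liner below 0.003 m), for 0.1 s.
At the end, for the whole second after the job is handed in: The wide bush is in the liner within 1.5 mm of fully home, upright within 3 degrees and at rest, turned clockwise at least 50 of the 65 degrees from the notch position so that its ledge is under the lock screw's head; the other two bushes are within 15 mm of where they stood (all of step 1 and angle between bush_wide's own z axis and vertical below 0.05 rad and x of bush_wide_notch in the frame of liner below 0.0165 m and y of bush_wide_notch in the frame of liner below -0.01 m and linear speed of bush_wide below 0.02 m/s and distance of each of bush_mid, bush_narrow from where it was at the start of the episode below 0.015 m); the robot touches nothing.
It fails at once if another bush was shifted by more than 15 mm (distance of any of bush_mid, bush_narrow from where it was at the start of the episode above 0.015 m).
It fails at once if before it was home, the held bush was pressed on the lock screw with more than 50 N (contact force between bush_wide and lock_screw above 50 N and contact force between the fingers and bush_wide above 2 N and z of bush_wide in the frame of liner above -0.037 m).
It also fails if it takes over 51 s, if anything falls off the work surface, if the arm or the gripper's body presses on something with over 40 N, if the wrist force passes 120 N, or if a joint passes its speed limit or range.

ROBOT

A 6-joint arm with a two-finger parallel gripper is mounted at the origin on the work surface. World frame = base frame: x ahead of the robot, y to its left, z up, the work surface at z = 0. Lengths are in mm, angles in rad, forces in N, time in s.
With the tool pointing down it reaches from about 375 to 825 mm from the base axis. Payload 5.5 kg.
Tool frame: the origin (TCP) lies at the very end of the fingers, on their centre line; the grasp point (between the pads) lies 19 mm behind it; z points along the fingers, y is the direction in which the jaws open and shut (so a half turn about z gives the same grasp; the last joint's range is limited). The gripper opens to 85 mm and grips with 20 to 120 N. Pads are 22 mm wide; open, the fingers measure 114 mm over their backs; the gripper's body (76 mm by 85 mm) begins 54 mm behind the grasp point. The pads swing forward as they close: fully open they stand 13 mm farther back than shut.
Start: joints at [0, 0.314, -0.047, 1.21, 0, 1.571], TCP at [599.996, -0, 231.299] pointing down, gripper open.
Joint ranges: [-2.67, 2.67], [-0.69, 1.73], [-1.03, 1.25], [-2.08, 2.16], [-1.42, 1.45], [-3.14, 3.14]. Speed limits (rad/s): [2.39, 2.39, 3.01, 3.14, 3.14, 3.14].

INTERFACE

Orientations are given as a unit quaternion [x, y, z, w].
In Python, from rig import ctrl, imaging gives the robot as it stands.
- The arm moves only by the shell command python3 -m jog 'ROWS' [FORCE]. ROWS is JSON, a list of rows, each a list of 7 numbers: the shift along the tool's x, y, z in mm, then the turn, a rotation vector about the tool's x, y, z in rad, then the finger opening in mm, from 0 to 85.4. In form: [[dx, dy, dz, rx, ry, rz, claw], ...]. A call has 1 to 20 rows; each row is the pose to reach, as a shift and turn from the pose measured when the call began, along the tool's axes at that moment; what a row does not reach only later rows make up. A row lasts 1/8 s, in which the tool goes at most 62.5 mm and 10.7 degrees, less where a joint would pass 70% of its speed; a pose out of reach is approached as far as the arm can. A call with a gripper value outside its range is refused whole. The fingers move at their own pace and stop on an object; FORCE is the grip in N (left out, the last holds). Time passes only in rows, so rows that repeat a pose let the fingers close. It gives the time, the measured TCP pose, the force and the opening at its end, in the units of the state.
- ctrl.sense(): the state, without advancing time (a new reading comes with each control period).
- imaging.camera(name): name is "scene" or "side" or "wrist"; returns a dict with "frame" (420x560x3 uint8, red, green, blue), "vfov" (degrees; the focal length in pixels is half the picture's height over the tangent of half this angle, whatever the lens; pixels are square), "cx", "cy" (the principal point, pixels), "R" (3x3) and "t" (3): a world point X has camera coordinates R X + t; the wrist camera has in their place "T_tool_cam" (4x4, takes a point from camera to tool coordinates, whose origin is the TCP and whose axes are the flange's). Camera axes: x right, y down, z forward; pixel columns grow to the right and rows downward; lengths in mm; the calibration is good to about 2 mm. A picture is of the moment at which its call begins: read the wrist's pose just before it. There is no depth.
- ctrl.close_job(): hands the job in, once; it reports no verdict.
The state is a dict: "time": time; "joint_positions": joint angles; "qvel": joint speeds; "joint_torque": joint torques, N m; "ee_pos": TCP position; "tool_rot": TCP orientation; "wrist_force": force on the tool from outside, world axes, zero at the start; "wrist_torque": the same for the moment, N m; "opening": finger opening in mm.
Only numpy, scipy, OpenCV 4.12 (cv2) and the standard library are available. Lean on these libraries where they do the work, as an engineer would, in place of code of your own. Each camera call takes 0.05 s, during which the arm holds its last target.

## Working session

There is one attempt and no reset: what is moved stays moved. The work goes in short steps, Python scripts to look and compute and a shell command to move; the robot and the scene stay as the last step left them, time stands still between calls to the robot, and variables do not carry over. Pictures are saved under pics/ and viewed, and the job is handed in when it is done.

```bash
ls; mkdir -p pics; python3 - <<'E'
from rig import ctrl, imaging
import cv2
s=ctrl.sense();print(s)
for n in ["scene","side","wrist"]:
    c=imaging.camera(n);cv2.imwrite(f"pics/{n}0.png",c["frame"][:,:,::-1])
    print(n,{k:v for k,v in c.items() if k!="frame"})
E
```

```text
pics
{'time': 0.0, 'joint_positions': array([ 1.35115328e-06,  3.14229480e-01, -4.80733994e-02,  1.21016866e+00,
       -1.59461277e-05,  1.57081568e+00]), 'qvel': array([ 6.48734407e-04,  3.28434508e-04, -1.96229139e-04, -6.30535091e-04,
        5.41560165e-05,  8.23874597e-04]), 'joint_torque': array([ 1.69644722e-03, -5.39594257e+01,  3.39749372e+01,  1.94567809e-02,
        9.49871333e-05,  6.01428906e-05]), 'ee_pos': array([ 5.99437915e+02, -4.46664116e-03,  2.30434959e+02]), 'tool_rot': array([ 7.07112892e-01,  7.07100174e-01, -5.97920858e-04, -5.86632986e-04]), 'wrist_force': array([-0.4811411 , -0.28319708,  0.22439452]), 'wrist_torque': array([-0.00278252, -0.06173571,  0.01359133]), 'opening': 85.50017015563475}
scene {'vfov': 43.06786588624534, 'cx': 277.3745188995052, 'cy': 207.14182478338455, 'R': array([[-0.15982572,  0.98706367, -0.01269025],
       [ 0.80278433,  0.12248465, -0.58355362],
       [-0.57445022, -0.10345441, -0.81197545]]), 't': array([ 130.23890388, -340.74600533, 1252.00935222])}
side {'vfov': 46.97060823981962, 'cx': 283.86342640473976, 'cy': 206.02675235514405, 'R': array([[-0.94710086, -0.32078458, -0.00985948],
       [-0.16281289,  0.50671781, -0.8465985 ],
       [ 0.27657172, -0.80020892, -0.53214074]]), 't': array([430.08492591, 175.7041638 , 920.77907438])}
wrist {'vfov': 71.46041586304867, 'cx': 278.9460139241311, 'cy': 206.14943604585517, 'T_tool_cam': array([[-3.13194138e-04, -9.52616640e-01, -3.04173369e-01,
         7.78852588e+01],
       [ 9.99999845e-01, -4.38506453e-04,  3.43667345e-04,
        -2.45386504e-01],
       [-4.60765217e-04, -3.04173215e-01,  9.52616630e-01,
        -1.42563473e+02],
       [ 0.00000000e+00,  0.00000000e+00,  0.00000000e+00,
         1.00000000e+00]])}
```

View pics/scene0.png

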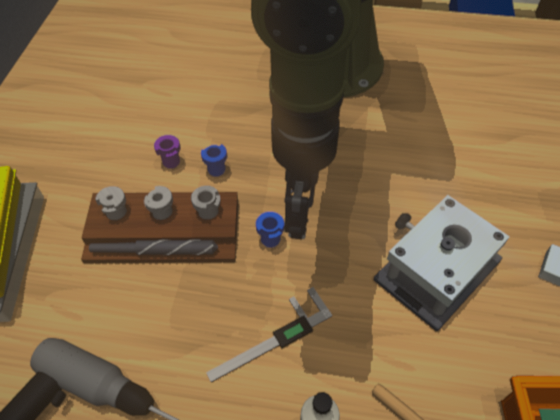

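View pics/side0.png

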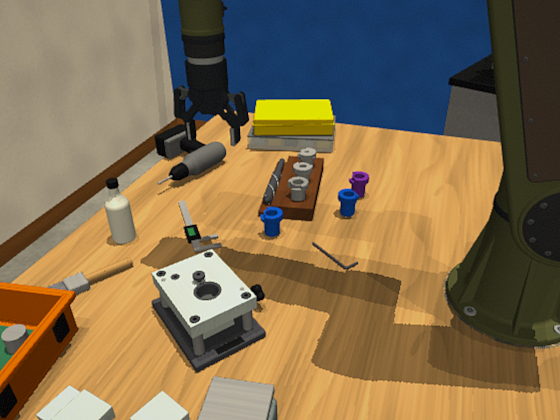

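View pics/wrist0.png

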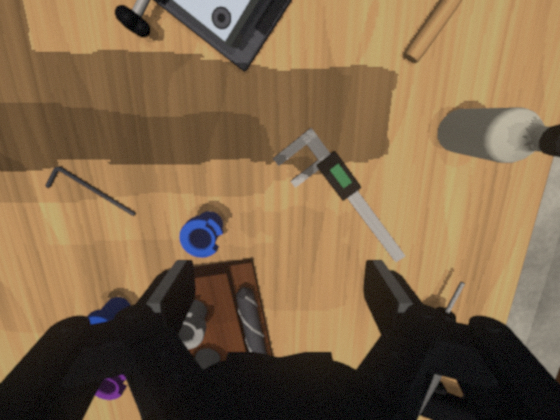

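Candidates in the scene view are steel bushes in the rack at (112,200), (160,202) and (206,201). The look-alikes are blue at (214,157) and (269,227), purple at (168,150), and a grey thing in the orange bin in the side view at (14,338). I'll crop the rack and jig closely.

```bash
python3 - <<'E'
import cv2,numpy as np
a=cv2.imread("pics/scene0.png");
x=cv2.resize(a[175:270,75:250],None,fx=4.5,fy=4.5,interpolation=cv2.INTER_CUBIC)
cv2.imwrite("pics/c_rack.png",x)
x=cv2.resize(a[190:330,370:515],None,fx=4.2,fy=4.2,interpolation=cv2.INTER_CUBIC)
cv2.imwrite("pics/c_jig.png",x)
a=cv2.imread("pics/side0.png");
x=cv2.resize(a[140:225,250:345],None,fx=6,fy=6,interpolation=cv2.INTER_CUBIC)
cv2.imwrite("pics/c_rackside.png",x)
E
```

```text
(no output)
```

View pics/c_rack.png

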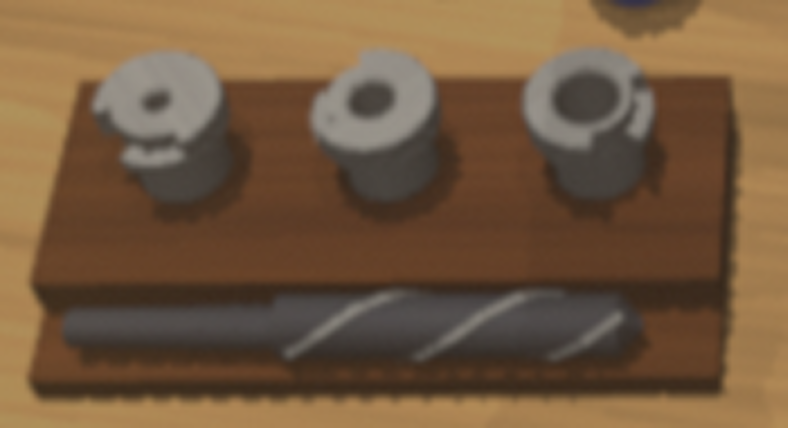

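View pics/c_jig.png

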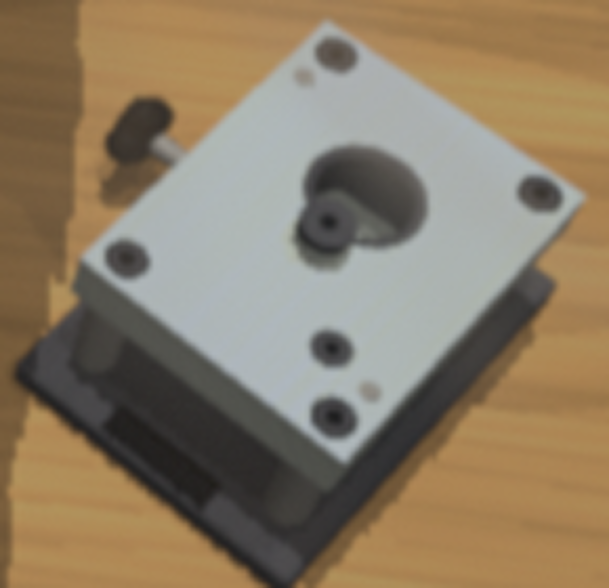

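View pics/c_rackside.png

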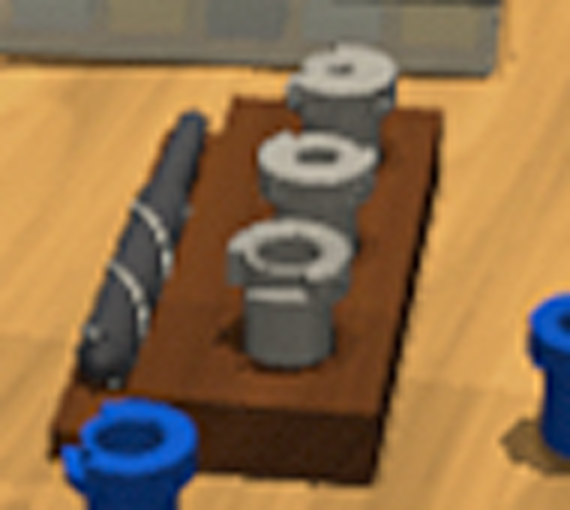

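```bash
cat > h.py <<'E'
from rig import ctrl, imaging
import numpy as np, cv2
from scipy.spatial.transform import Rotation as Ro
def K(c):
    f=c["frame"].shape[0]/2/np.tan(np.radians(c["vfov"])/2); return f
def ext(c,s=None):
    # returns cam->world rotation, cam centre
    if "R" in c: return c["R"].T, -c["R"].T@c["t"]
    T=c["T_tool_cam"]; Rt=Ro.from_quat(s["tool_rot"]).as_matrix()
    return Rt@T[:3,:3], Rt@T[:3,3]+s["ee_pos"]
def ray(c,uv,s=None):
    Rw,o=ext(c,s); f=K(c)
    return o, Rw@np.array([(uv[0]-c["cx"])/f,(uv[1]-c["cy"])/f,1.])
def onz(c,uv,z,s=None):
    o,d=ray(c,uv,s); return o+d*(z-o[2])/d[2]
def proj(c,X,s=None):
    Rw,o=ext(c,s); p=Rw.T@(np.asarray(X)-o); return K(c)*p[:2]/p[2]+[c["cx"],c["cy"]]
def totool(s,X):
    return Ro.from_quat(s["tool_rot"]).inv().apply(np.asarray(X)-s["ee_pos"])
def snap(name,fn):
    s=ctrl.sense(); c=imaging.camera(name); cv2.imwrite("pics/"+fn,c["frame"][:,:,::-1]); 
    np.save("pics/"+fn+".npy",dict(c=c,s=s),allow_pickle=True); return c,s
def load(fn):
    d=np.load("pics/"+fn+".npy",allow_pickle=True).item(); return d["c"],d["s"]
def st():
    s=ctrl.sense(); R=Ro.from_quat(s["tool_rot"]).as_matrix()
    print("t",round(s["time"],2),"pos",s["ee_pos"].round(2),"jawyaw",np.degrees(np.arctan2(R[1,1],R[0,1])).round(2),"tilt z",R[:,2].round(4),"j",s["joint_positions"].round(3),"F",s["wrist_force"].round(1),"M",s["wrist_torque"].round(2),"open",round(s["opening"],2)); return s
E
python3 - <<'E'
from h import *
c,s=snap("scene","scene1.png"); 
print("wide",onz(c,(205.7,196.8),76)); print("mid",onz(c,(75+373/4.5,175+98/4.5),76)); print("nar",onz(c,(75+160/4.5,175+98/4.5),76))
g=lambda x,y:(370+x/4.2,190+y/4.2)
print("liner",onz(c,g(365,197),88),"screw",onz(c,g(328,221),103))
print("corners",[onz(c,g(*p),88).round(1) for p in [(327,22),(585,195),(345,465),(83,262)]])
for y in (0,): print(totool(s,[0,0,0]))
st()
E
```

```text
wide [ 484.55889954 -179.47060312   76.        ]
mid [ 497.13569215 -262.434114     76.        ]
nar [ 509.66925278 -344.79102711   76.        ]
liner [510.85687398 246.36831355  88.        ] screw [534.09455966 228.1891245  103.        ]
corners [array([427.3, 234. ,  88. ]), array([497.1, 329.7,  88. ]), array([626.8, 235.5,  88. ]), array([556.6, 140.4,  88. ])]
[-2.05201758e-02 -5.99257986e+02  2.31418553e+02]
t 0.2 pos [5.9965e+02 1.0000e-02 2.3077e+02] jawyaw -0.0 tilt z [-0.001  0.    -1.   ] j [ 0.     0.314 -0.048  1.21   0.     1.571] F [-0.8  0.7  0.4] M [-0.03  0.02  0.04] open 85.58
```

```bash
python3 -m jog '[[-45,-29,14,0,0,0,85],[-90,-58,28,0,0,0,85],[-135,-87,42,0,0,0,85],[-180,-115,55,0,0,0,85],[-180,-115,55,0,0,0,85],[-180,-115,55,0,0,0,85]]'; python3 - <<'E'
from h import *
c,s=snap("wrist","w1.png"); st()
print(proj(c,[484.6,-179.5,76],s))
E
```

```text
time: 0.95
ee_pos: [484.8, -180.0, 176.0]
tool_rot: [0.707, 0.707, -0.0, -0.0]
wrist_force: [1.2, 0.7, -0.5]
opening: 84.8
t 1.0 pos [ 485.31 -179.58  176.23] jawyaw 0.03 tilt z [-2.e-04  1.e-04 -1.e+00] j [-0.354  0.19  -0.336  1.045  0.     1.216] F [-0.5  0.1 -0.6] M [0.   0.01 0.02] open 84.74
[278.97586329 206.15394115]
```

View pics/w1.png

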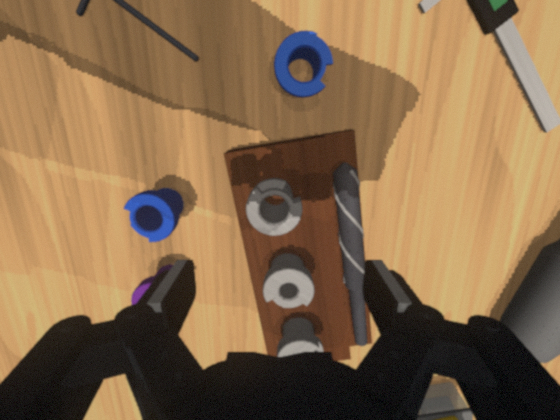

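```bash
python3 - <<'E'
from h import *
a=cv2.imread("pics/w1.png")
x=cv2.resize(a[165:245,230:320],None,fx=8,fy=7.5*8/7.5,interpolation=cv2.INTER_CUBIC)
x=cv2.convertScaleAbs(x,alpha=1.5); x=x[:600]
cv2.imwrite("pics/w1c.png",x)
E
```

```text
(no output)
```

View pics/w1c.png

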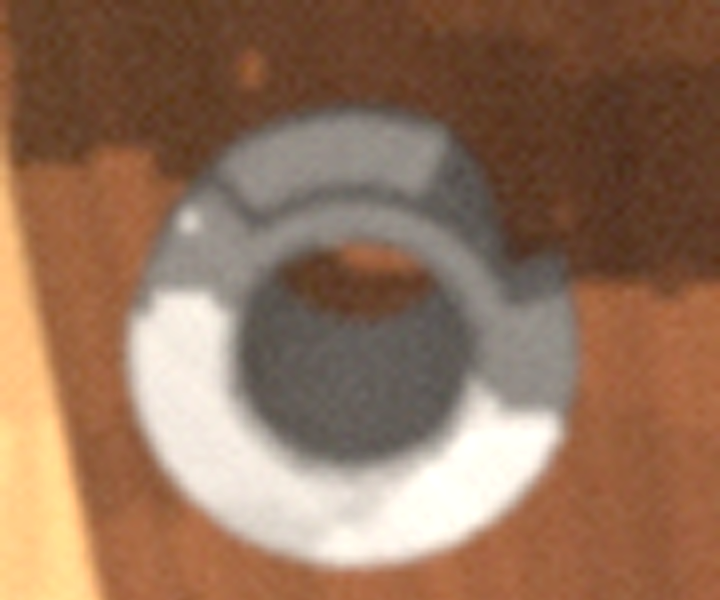

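```bash
python3 - <<'E'
from h import *
from scipy.optimize import least_squares
c,s=load("w1.png")
P=lambda x,y:onz(c,(230+(x+.5)/8-.5,165+(y+.5)/8-.5),76,s)[:2]
pts=np.array([P(*p) for p in [(126,350),(140,420),(190,500),(250,545),(320,565),(390,565),(460,538),(520,495),(562,428),(579,350),(160,240)]])
r=least_squares(lambda q:np.hypot(*(pts-q[:2]).T)-q[2],[485,-180,25]); print("head",r.x,r.fun.round(2))
bore=np.array([P(*p) for p in [(240,355),(470,355),(355,467),(275,440),(440,435)]])
r2=least_squares(lambda q:np.hypot(*(bore-q[:2]).T)-q[2],[485,-180,13]); print("bore",r2.x)
o=r.x[:2]
for n,p,off in [("cw out",(565,252),23),("cw in",(505,290),23),("ledge end out",(207,175),-85),("in",(250,217),-85)]:
    d=P(*p)-o; print(n,np.hypot(*d),np.degrees(np.arctan2(d[1],d[0]))+off)
print(totool(s,[*o,76]))
E
```

```text
head [ 479.83564416 -182.51098214   24.63946911] [ 0.06 -0.17 -0.06  0.22  0.08  0.15 -0.31 -0.07 -0.11  0.22 -0.03]
bore [ 480.16782603 -182.72249022   12.63789051]
cw out 26.072125479304628 50.73603022714234
cw in 18.423831048801205 48.26275975057728
ledge end out 25.756277265781485 41.502386527659425
in 19.3718024398234 38.96516573426342
[ -2.59882019  -4.89411993 100.04663845]
```

```bash
python3 -m jog '[[-3,-5,0,0,0,-0.18,85],[-3,-5,0,0,0,-0.36,85],[-3,-5,0,0,0,-0.54,85],[-3,-5,0,0,0,-0.72,85],[-3,-5,0,0,0,-0.9,85],[-3,-5,0,0,0,-1.08,85],[-3,-5,0,0,0,-1.26,85],[-3,-5,0,0,0,-1.44,85],[-3,-5,0,0,0,-1.62,85],[-3,-5,0,0,0,-1.8,85],[-3,-5,0,0,0,-1.98,85],[-3,-5,0,0,0,-2.16,85],[-3,-5,0,0,0,-2.34,85],[-3,-5,0,0,0,-2.52,85],[-3,-5,0,0,0,-2.7,85],[-3,-5,0,0,0,-2.88,85],[-3,-5,0,0,0,-2.923,85],[-3,-5,0,0,0,-2.923,85],[-3,-5,0,0,0,-2.923,85]]'; python3 - <<'E'
from h import *
c,s=snap("wrist","w2.png"); st()
u=proj(c,[480,-182.6,76],s);print(u); x0,y0=int(u[0])-45,int(u[1])-37; print(x0,y0)
a=cv2.imread("pics/w2.png")
x=cv2.resize(a[y0:y0+75,x0:x0+90],None,fx=8,fy=8,interpolation=cv2.INTER_CUBIC)
cv2.imwrite("pics/w2c.png",cv2.convertScaleAbs(x,alpha=1.5))
E
```

```text
time: 3.38
ee_pos: [480.9, -181.9, 176.4]
tool_rot: [-0.626, 0.78, 0.0, 0.0]
wrist_force: [0.0, -0.1, -0.4]
opening: 85.0
t 3.42 pos [ 480.73 -182.08  176.32] jawyaw 167.53 tilt z [-0.e+00  1.e-04 -1.e+00] j [-0.362  0.183 -0.344  1.044  0.    -1.715] F [-0.2  0.4  0.2] M [-0.03  0.06 -0.04] open 84.92
[279.69687383 205.58537641]
234 168
```

View pics/w2c.png

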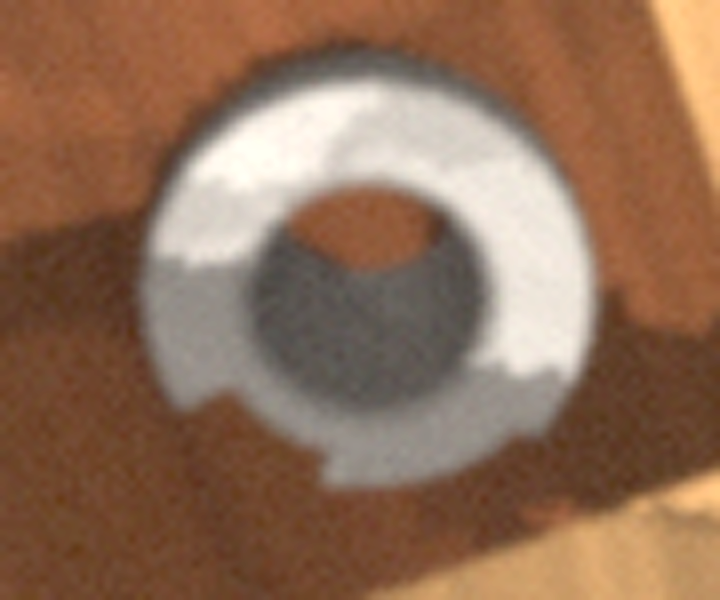

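View pics/w2.png

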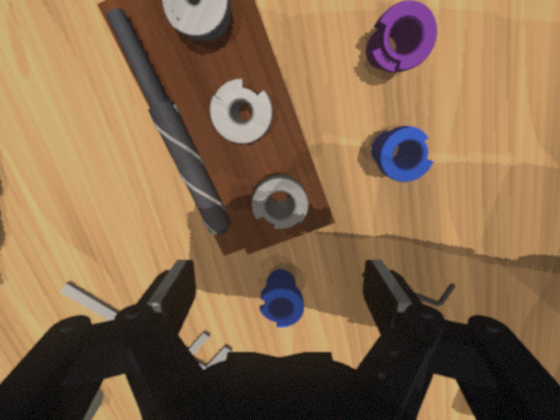

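```bash
python3 - <<'E'
from h import *
from scipy.optimize import least_squares
c,s=load("w2.png")
P=lambda x,y,z=76:onz(c,(234+(x+.5)/8-.5,168+(y+.5)/8-.5),z,s)[:2]
fit=lambda pts,r0:least_squares(lambda q:np.hypot(*(pts-q[:2]).T)-q[2],[480,-182,r0])
pts=np.array([P(*p) for p in [(147,310),(150,250),(190,180),(230,130),(300,92),(370,78),(450,92),(520,130),(570,195),(594,260),(597,310),(585,375),(560,415)]])
r=fit(pts,25); print("head",r.x,r.fun.round(2))
bore=np.array([P(*p) for p in [(250,300),(491,300),(370,411),(290,385),(455,380),(370,181),(285,215),(455,215)]])
r2=fit(bore,13); print("bore",r2.x,r2.fun.round(2))
o=r.x[:2]
for n,p,off in [("cw out",(183,408),23),("cw in",(235,390),23),("acw in",(322,455),-23),("ledge end",(540,437),-85),("in",(510,432),-85)]:
    d=P(*p)-o; print(n,np.hypot(*d),np.degrees(np.arctan2(d[1],d[0]))+off)
d=P(330,488,67)-o;print("ledge cw out",np.hypot(*d),np.degrees(np.arctan2(d[1],d[0]))-23)
print(totool(s,[*o,76]))
E
```

```text
head [ 479.51789756 -182.764456     24.59065471] [ 0.12  0.29 -0.62 -0.05  0.01  0.26  0.13  0.18 -0.24 -0.16 -0.12  0.25
 -0.05]
bore [ 479.74648073 -183.19071069   13.18757483] [-0.08 -0.01 -0.15  0.15  0.08  0.05 -0.   -0.04]
cw out 24.37019207320492 40.89842415094803
cw in 18.336610182436274 44.348167361370145
acw in 18.77034557566541 36.94708470564049
ledge end 24.34925573333307 42.22544142377137
in 21.482714292649632 37.656349027480644
ledge cw out 25.978373443871206 43.56818728647045
[  1.11156191   1.19920257 100.36201957]
```

```bash
python3 -m jog '[[1,1,40,0,0,0,85],[1,1,80,0,0,0,80],[1,1,110,0,0,0,75],[1,1,115,0,0,0,70],[1,1,115,0,0,0,70]]' 40; python3 - <<'E'
from h import *
c,s=snap("wrist","w3.png"); st(); snap("side","s3.png")
print(totool(s,[479.7,-182.8,76]))
E
```

```text
time: 4.05
ee_pos: [479.9, -182.9, 61.9]
tool_rot: [-0.626, 0.78, -0.0, 0.0]
wrist_force: [0.5, 0.3, -0.6]
opening: 70.5
t 4.1 pos [ 480.47 -183.12   62.46] jawyaw 167.53 tilt z [ 1.5e-03 -4.0e-04 -1.0e+00] j [-0.364  0.287 -0.497  0.786  0.    -1.717] F [-0.8  0.5 -0.1] M [ 0.02 -0.01  0.  ] open 69.97
[ -0.06479768   0.25657568 -14.13346876]
```

View pics/w3.png

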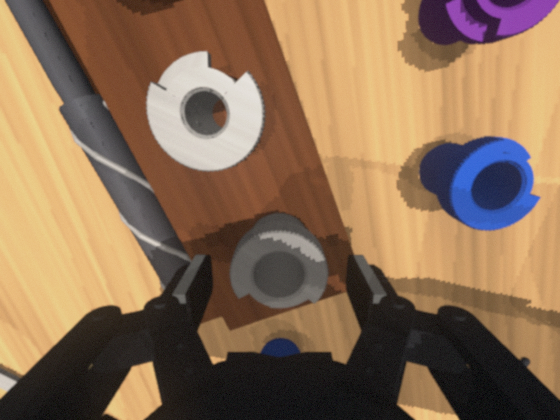

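View pics/s3.png

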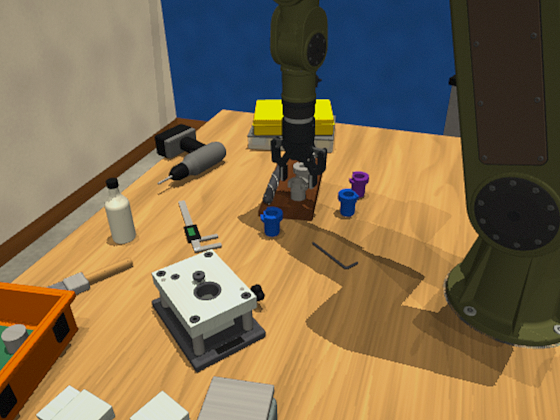

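```bash
python3 -m jog '[[0,0,1,0,0,0,60],[0,0,1,0,0,0,48],[0,0,1,0,0,0,48],[0,0,1,0,0,0,40],[0,0,1,0,0,0,40],[0,0,1,0,0,0,40]]' 40; python3 - <<'E'
from h import *
c,s=snap("wrist","w4.png"); st(); snap("side","s4.png")
a=cv2.imread("pics/s4.png")[130:225,240:345]; b=cv2.imread("pics/w4.png")[180:330,180:380]
cv2.imwrite("pics/s4c.png",cv2.resize(a,None,fx=6,fy=6,interpolation=cv2.INTER_CUBIC))
cv2.imwrite("pics/w4c.png",cv2.resize(b,None,fx=4,fy=4,interpolation=cv2.INTER_CUBIC))
E
```

```text
time: 4.9
ee_pos: [481.5, -183.6, 63.0]
tool_rot: [-0.626, 0.78, -0.002, 0.001]
wrist_force: [-1.3, -0.7, 6.7]
opening: 48.2
t 4.95 pos [ 481.48 -183.58   63.01] jawyaw 167.52 tilt z [ 0.0039 -0.0014 -1.    ] j [-0.364  0.286 -0.496  0.784  0.    -1.717] F [-0.9  0.6  5.8] M [0.1  0.28 0.04] open 47.92
```

View pics/s4c.png

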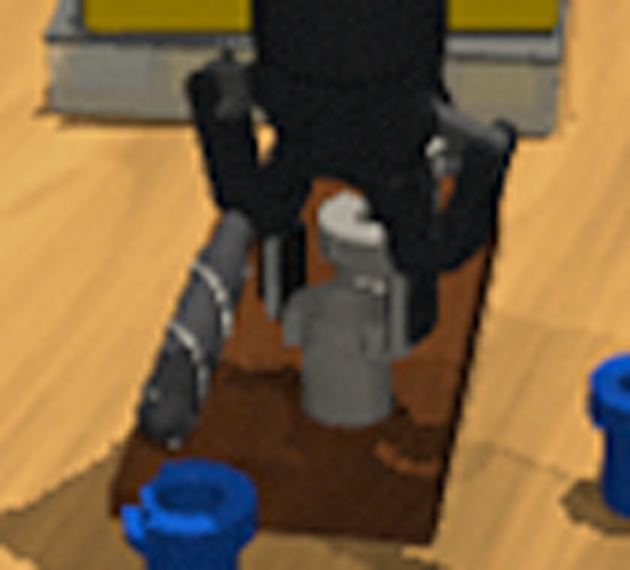

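View pics/w4c.png

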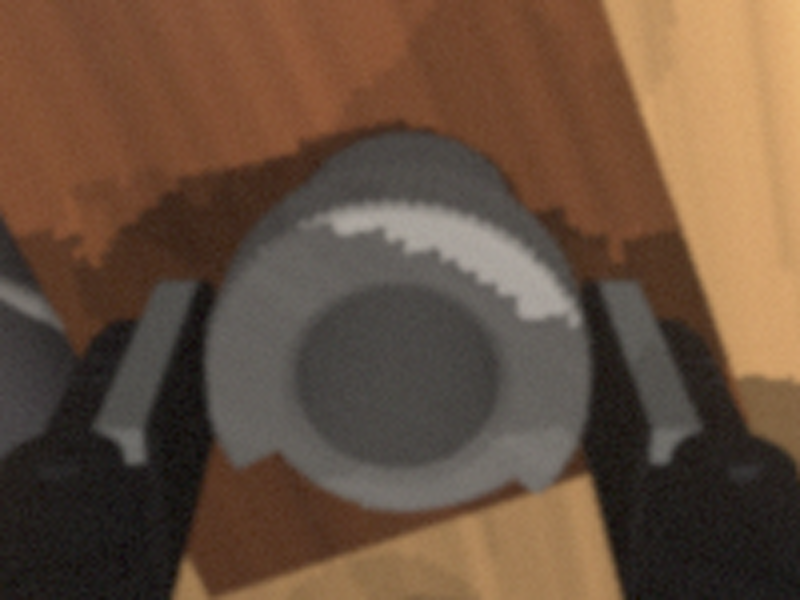

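```bash
python3 - <<'E'
from h import *
from scipy.optimize import least_squares
c,s=load("w4.png")
P=lambda x,y,z=76:onz(c,(180+(x+.5)/4-.5,180+(y+.5)/4-.5),z,s)[:2]
fit=lambda pts,r0:least_squares(lambda q:np.hypot(*(pts-q[:2]).T)-q[2],[480,-182,r0])
bore=np.array([P(*p) for p in [(296,375),(501,375),(398,468),(398,282),(325,310),(470,310),(325,440),(470,440)]])
r2=fit(bore,13); print("bore",r2.x,r2.fun.round(2))
head=np.array([P(*p) for p in [(206,360),(590,360),(215,310),(580,315),(320,215),(400,200),(470,215),(530,250)]])
r=fit(head,25); print("head",r.x,r.fun.round(2))
o=r2.x[:2]; print(totool(s,[*r2.x[:2],76]),totool(s,[*r.x[:2],76]))
for n,p,off in [("cw out",(237,470),23),("cw in",(280,452),23),("ledge end",(548,492),-85),("in",(515,478),-85)]:
    d=P(*p)-o; print(n,np.hypot(*d),np.degrees(np.arctan2(d[1],d[0]))+off)
E
```

```text
bore [ 481.06090392 -184.17596492   13.03448588] [-0.21 -0.08  0.22  0.21 -0.   -0.06  0.02 -0.11]
head [ 481.26779747 -183.85151043   24.27913037] [-0.2   0.04  0.2   0.11  0.    0.14 -0.13 -0.17]
[  0.66223406   0.24748346 -12.99195512] [  0.3007301    0.11561067 -12.99161892]
cw out 24.89082223560742 43.68557951950193
cw in 18.692149220988952 46.19667113579639
ledge end 25.77849203770553 41.73848319328664
in 21.13528194559808 38.365394148132395
```

```bash
python3 -m jog '[[0,0,-10,0,0,0,40],[0,0,-35,0,0,0,40],[0,0,-70,0,0,0,40],[-25,0,-100,0,0,0.08,40],[-70,1,-122,0,0,0.2,40],[-115,2,-122,0,0,0.34,40],[-160,2,-122,0,0,0.48,40],[-205,3,-122,0,0,0.62,40],[-250,4,-122,0,0,0.76,40],[-295,4,-122,0,0,0.9,40],[-340,5,-122,0,0,1.04,40],[-385,5,-122,0,0,1.18,40],[-415,6,-122,0,0,1.32,40],[-432,6,-122,0,0,1.39,40],[-437,6,-122,0,0,1.39,40],[-437,6,-122,0,0,1.39,40],[-437,6,-122,0,0,1.39,40]]' 40; python3 - <<'E'
from h import *
c,s=snap("wrist","w5.png"); st(); snap("side","s5.png")
E
```

```text
time: 7.12
ee_pos: [569.4, 243.6, 184.8]
tool_rot: [0.019, 1.0, -0.001, 0.002]
wrist_force: [-0.0, -0.5, -4.0]
opening: 48.2
t 7.17 pos [569.46 243.63 184.85] jawyaw 87.85 tilt z [ 0.0037 -0.0017 -1.    ] j [ 0.406  0.368 -0.077  1.123 -0.003  0.443] F [ 0.8 -0.1 -2.8] M [0.01 0.06 0.  ] open 48.31
```

View pics/w5.png

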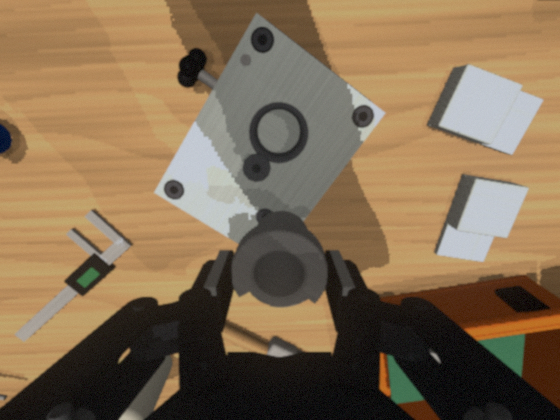

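View pics/s5.png

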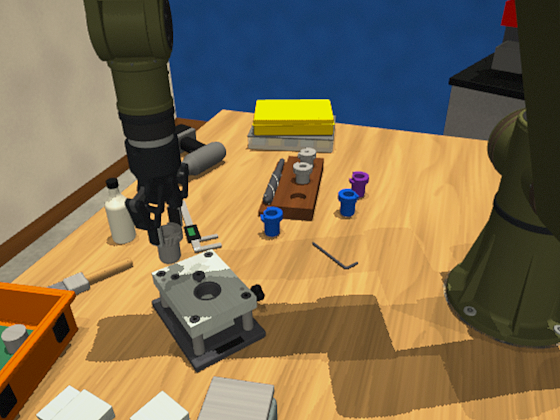

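```bash
python3 - <<'E'
import cv2
a=cv2.imread("pics/w5.png")
cv2.imwrite("pics/w5l.png",cv2.convertScaleAbs(cv2.resize(a[85:205,205:355],None,fx=5,fy=5,interpolation=cv2.INTER_CUBIC),alpha=1.6))
cv2.imwrite("pics/w5b.png",cv2.convertScaleAbs(cv2.resize(a[200:320,205:355],None,fx=5,fy=5,interpolation=cv2.INTER_CUBIC),alpha=1.9))
E
```

```text
(no output)
```

View pics/w5l.png

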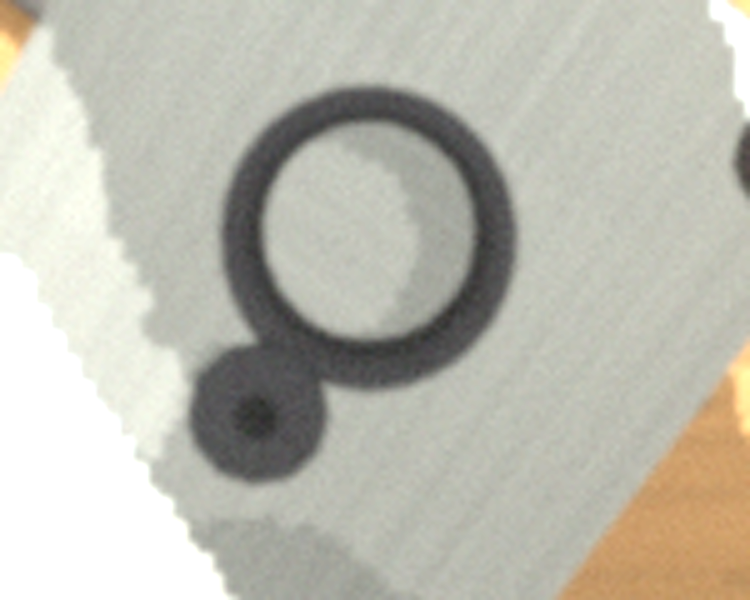

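View pics/w5b.png

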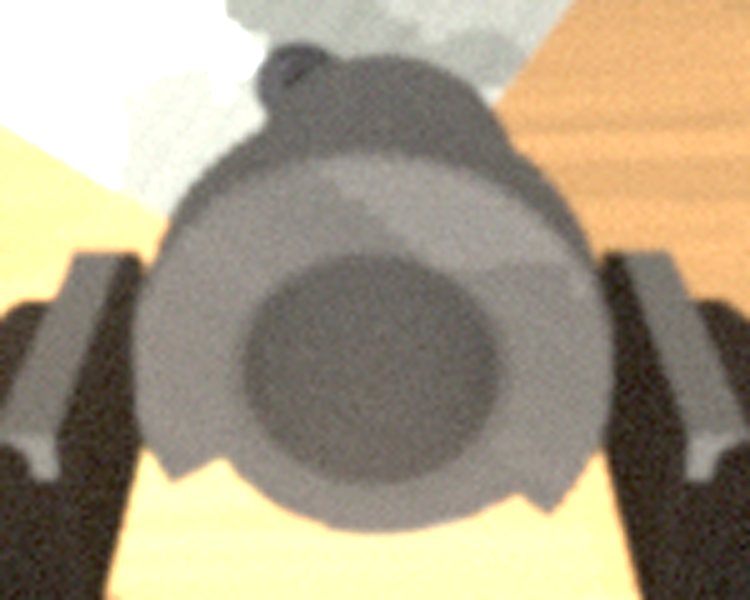

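```bash
python3 - <<'E'
from h import *
from scipy.optimize import least_squares
c,s=load("w5.png")
def P(x,y,z,y0): return onz(c,(205+(x+.5)/5-.5,y0+(y+.5)/5-.5),z,s)[:2]
def fit(pts):
    pts=np.array(pts); q=least_squares(lambda q:np.hypot(*(pts-q[:2]).T)-q[2],[*pts.mean(0),20]); print(q.x.round(2),q.fun.round(2)); return q.x
L=fit([P(*p,88,85) for p in [(222,238),(517,238),(369,87),(370,390),(262,132),(478,132),(478,343),(228,190),(511,190)]])
S=fit([P(*p,103,85) for p in [(190,413),(326,413),(258,345),(258,482),(210,365),(306,365),(210,461),(306,461)]])
d=S[:2]-L[:2]; ax=np.degrees(np.arctan2(d[1],d[0])); print("screw dir",np.hypot(*d),ax)
# edge: lower-right plate edge in crop
e=P(560,590,88,85)-P(735,365,88,85); print("edge",np.degrees(np.arctan2(e[1],e[0])))
zt=s["ee_pos"][2]+13
B=fit([P(*p,zt,200) for p in [(244,368),(501,368),(372,250),(372,485),(280,285),(465,285),(280,450),(465,450)]])
o=B[:2]; 
H=fit([P(*p,zt,200) for p in [(134,350),(613,350),(150,265),(215,195),(300,160),(380,152),(460,165),(540,205)]])
print("bush in tool",totool(s,[*B[:2],zt]),totool(s,[*H[:2],zt]))
A=[]
for n,p,off in [("cw out",(175,482),23),("cw in",(228,458),23),("ledge end",(548,514),-85),("in",(520,492),-85)]:
    d=P(*p,zt,200)-o; A.append(np.degrees(np.arctan2(d[1],d[0]))+off); print(n,np.hypot(*d),A[-1])
print("notch",np.mean(A), "in tool: liner",totool(s,[*L[:2],88]))
E
```

```text
[507.07 245.48  23.6 ] [-0.09 -0.16 -0.25 -0.07  0.09  0.17  0.1   0.13  0.07]
[531.21 227.31  10.57] [-0.05 -0.05  0.07  0.15 -0.13  0.13  0.07 -0.19]
screw dir 30.21180939134599 -36.96176666657567
edge -37.24790972436862
[568.4  243.78  13.21] [-0.28 -0.28  0.21  0.22  0.03  0.05  0.03  0.02]
[568.6  243.65  24.33] [-0.42  0.    0.48  0.32 -0.2  -0.34 -0.15  0.31]
bush in tool [  0.9570374    0.06753604 -13.00369114] [  0.75203217  -0.04829158 -13.00274718]
cw out 24.258327946134173 -36.488749360573486
cw in 18.019703826164534 -34.659549494934915
ledge end 24.926768376130717 -39.94583219409713
in 20.90527997248323 -40.14588085832282
notch -37.810002976982084 in tool: liner [62.69984205 -0.32317635 96.56144662]
```

```bash
python3 -m jog '[[30,0,0,0,0,0,40],[58,-0.3,0,0,0,0,40],[62,-0.3,15,0,0,0,40],[62,-0.3,40,0,0,0,40],[62,-0.3,47,0,0,0,40],[62,-0.3,47,0,0,0,40]]'; python3 - <<'E'
from h import *
c,s=snap("wrist","w6.png"); st(); print(totool(s,[507.1,245.5,88]))
E
```

```text
time: 7.98
ee_pos: [507.7, 245.3, 137.1]
tool_rot: [0.019, 1.0, -0.001, 0.001]
wrist_force: [0.5, 1.0, -2.9]
opening: 48.2
t 8.03 pos [508.22 245.6  137.83] jawyaw 87.82 tilt z [ 0.0039 -0.0016 -1.    ] j [ 0.452  0.299 -0.286  0.983 -0.003  0.49 ] F [-0.2 -0.1 -3.2] M [ 0.    0.02 -0.03] open 47.99
[ 0.75497614  0.32592638 49.10832487]
```

View pics/w6.png

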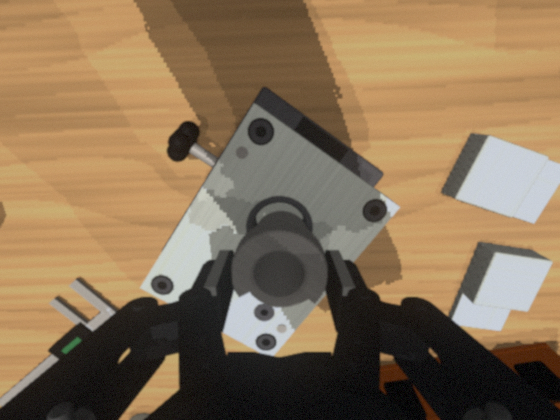

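```bash
python3 -m jog '[[0,0.2,5,0,0,0,40],[0,0.2,9,0,0,0,40],[0,0.2,12,0,0,0,40],[0,0.2,12,0,0,0,40]]'; python3 - <<'E'
from h import *
for i in range(1): st()
E
```

```text
time: 8.52
ee_pos: [507.7, 245.2, 125.4]
tool_rot: [0.019, 1.0, -0.001, 0.001]
wrist_force: [-0.7, -2.0, -3.4]
opening: 48.4
t 8.53 pos [507.7  245.2  125.38] jawyaw 87.82 tilt z [ 0.0029 -0.0028 -1.    ] j [ 0.452  0.309 -0.303  0.957 -0.004  0.49 ] F [-0.7 -2.  -3.4] M [-0.57  0.29  0.01] open 48.37
```

```bash
python3 -m jog '[[0,0,4,0,0,0,40],[0,0,8,0,0,0,40],[0,0,12,0,0,0,40],[0,0,13,0,0,0,40],[0,0,13,0,0,0,40]]'; python3 - <<'E'
from h import *
st(); c,s=snap("wrist","w7.png"); snap("side","s7.png")
E
```

```text
time: 9.15
ee_pos: [507.4, 244.7, 111.9]
tool_rot: [0.019, 1.0, -0.002, 0.001]
wrist_force: [-1.0, -5.4, -5.8]
opening: 48.4
t 9.15 pos [507.38 244.7  111.87] jawyaw 87.81 tilt z [ 0.0021 -0.0038 -1.    ] j [ 0.452  0.321 -0.32   0.93  -0.004  0.49 ] F [-1.  -5.4 -5.8] M [-1.24  0.31  0.01] open 48.43
```

View pics/w7.png

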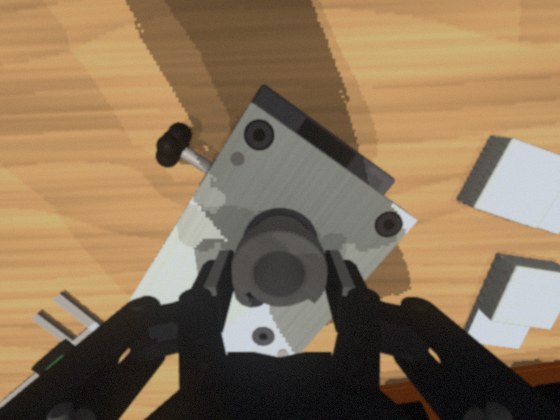

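View pics/s7.png

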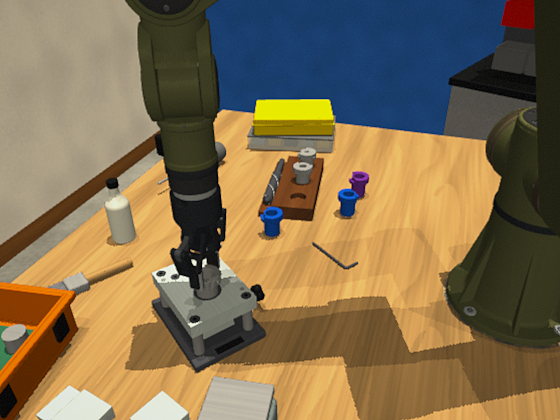

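```bash
python3 -m jog '[[0,-0.8,2,0,0,0,40],[0,-0.8,4,0,0,0,40],[0,-0.8,5,0,0,0,40],[0,-0.8,6,0,0,0,40]]'; python3 - <<'E'
from h import *
st()
E
```

```text
time: 9.75
ee_pos: [507.6, 244.4, 106.1]
tool_rot: [0.019, 1.0, -0.001, 0.001]
wrist_force: [-1.6, -0.4, -3.2]
opening: 48.0
t 9.75 pos [507.55 244.38 106.09] jawyaw 87.82 tilt z [ 0.0025 -0.0028 -1.    ] j [ 0.451  0.325 -0.328  0.916 -0.004  0.489] F [-1.6 -0.4 -3.2] M [-0.27  0.34 -0.04] open 48.01
```

```bash
python3 -m jog '[[0,0,1,0,0,0,40],[0,0,2,0,0,0,40],[0,0,3,0,0,0,40]]'; python3 - <<'E'
from h import *
st();c,s=snap("wrist","w8.png");a=cv2.imread("pics/w8.png")
cv2.imwrite("pics/w8b.png",cv2.convertScaleAbs(cv2.resize(a[200:320,205:355],None,fx=5,fy=5,interpolation=cv2.INTER_CUBIC),alpha=1.9))
E
```

```text
time: 10.12
ee_pos: [507.6, 244.5, 103.0]
tool_rot: [0.019, 1.0, -0.001, 0.001]
wrist_force: [-1.2, -0.5, -3.7]
opening: 48.1
t 10.12 pos [507.55 244.46 103.03] jawyaw 87.82 tilt z [ 0.0025 -0.0026 -1.    ] j [ 0.451  0.328 -0.332  0.91  -0.003  0.489] F [-1.2 -0.5 -3.7] M [-0.39  0.43  0.03] open 48.13
```

View pics/w8b.png

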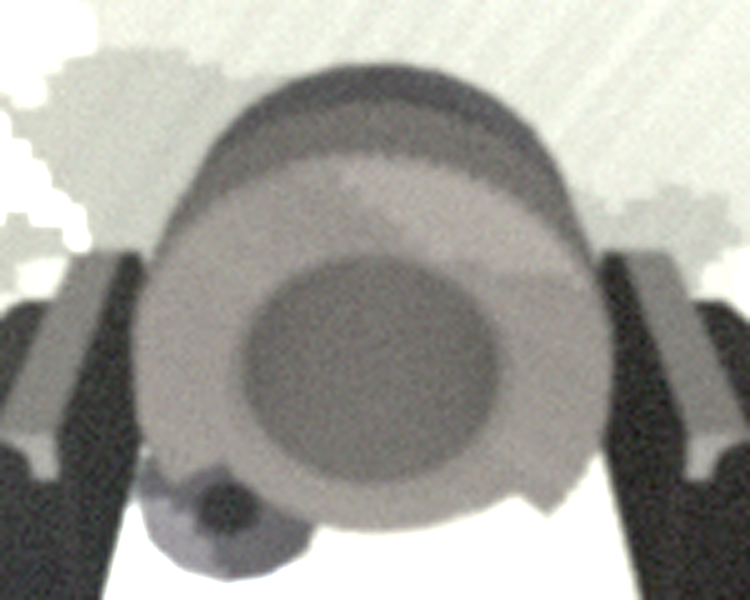

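```bash
python3 -m jog '[[0,0,1,0,0,0,40],[0,0,2,0,0,0,40],[0,0,3,0,0,0,40],[0,0,4,0,0,0,40]]'; python3 - <<'E'
from h import *
st()
E
```

```text
time: 10.68
ee_pos: [507.5, 244.5, 98.8]
tool_rot: [0.019, 1.0, -0.001, 0.001]
wrist_force: [-2.0, -1.3, -2.0]
opening: 48.2
t 10.68 pos [507.48 244.51  98.8 ] jawyaw 87.83 tilt z [ 0.0022 -0.0025 -1.    ] j [ 0.451  0.332 -0.337  0.901 -0.003  0.489] F [-2.  -1.3 -2. ] M [-0.33  0.43  0.05] open 48.22
```

```bash
python3 -m jog '[[0,0,1,0,0,0,40],[0,0,2,0,0,0,40],[0,0,3,0,0,0,40],[0,0,4,0,0,0,40]]'; python3 - <<'E'
from h import *
st()
E
```

```text
time: 11.18
ee_pos: [507.4, 244.6, 94.7]
tool_rot: [0.019, 1.0, -0.001, 0.001]
wrist_force: [-2.0, -0.9, -2.9]
opening: 48.4
t 11.18 pos [507.43 244.57  94.74] jawyaw 87.83 tilt z [ 0.0021 -0.0023 -1.    ] j [ 0.451  0.336 -0.342  0.892 -0.003  0.489] F [-2.  -0.9 -2.9] M [-0.26  0.55  0.04] open 48.39
```

```bash
python3 -m jog '[[0,0,1,0,0,0,40],[0,0,2,0,0,0,40],[0,0,3,0,0,0,40]]'; python3 - <<'E'
from h import *
st(); snap("side","s9.png"); c,s=snap("wrist","w9.png");a=cv2.imread("pics/w9.png")
cv2.imwrite("pics/w9b.png",cv2.convertScaleAbs(cv2.resize(a[200:320,205:355],None,fx=5,fy=5,interpolation=cv2.INTER_CUBIC),alpha=1.9))
a=cv2.imread("pics/s9.png");cv2.imwrite("pics/s9c.png",cv2.resize(a[220:370,140:280],None,fx=4,fy=4,interpolation=cv2.INTER_CUBIC))
E
```

```text
time: 11.55
ee_pos: [507.4, 244.6, 91.7]
tool_rot: [0.019, 1.0, -0.001, 0.001]
wrist_force: [-3.0, -1.4, -3.1]
opening: 48.0
t 11.55 pos [507.38 244.64  91.69] jawyaw 87.83 tilt z [ 0.002  -0.0021 -1.    ] j [ 0.451  0.339 -0.346  0.885 -0.003  0.489] F [-3.  -1.4 -3.1] M [-0.2   0.51  0.04] open 48.02
```

View pics/w9b.png

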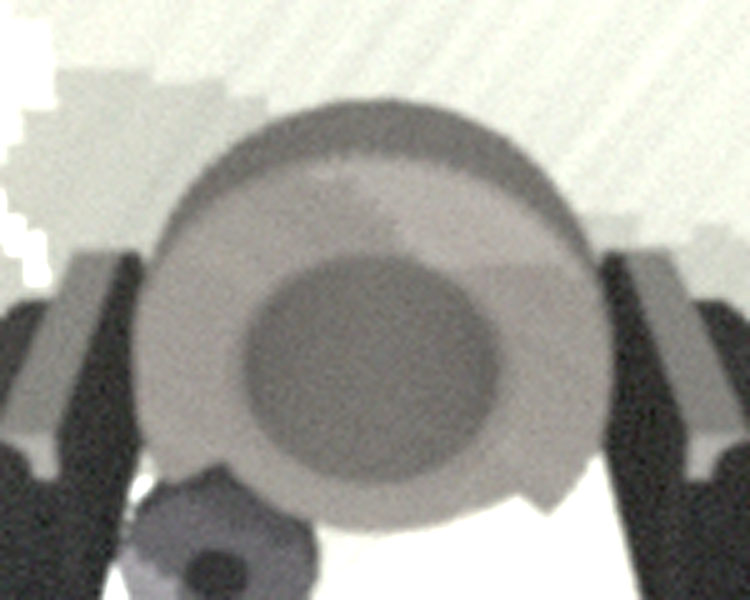

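View pics/s9c.png

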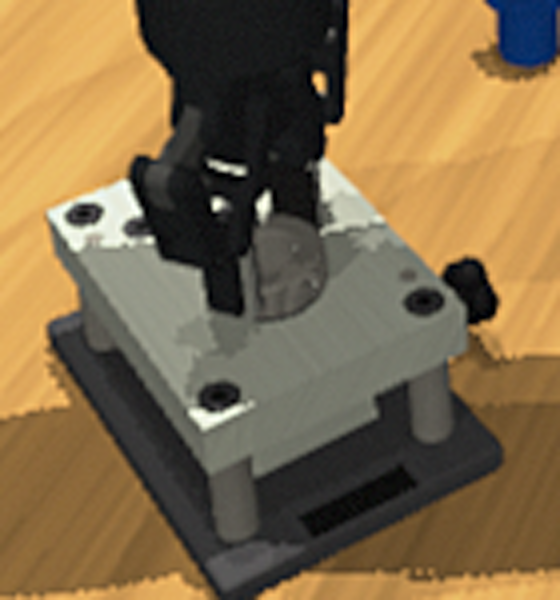

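Head is down around the screw, nearly flush, with no contact force yet. I'll keep going down in small steps.

```bash
python3 -m jog '[[0,0,0.7,0,0,0,40],[0,0,1.4,0,0,0,40],[0,0,1.4,0,0,0,40]]'; python3 - <<'E'
from h import *
st()
E
```

```text
time: 12.02
ee_pos: [507.4, 244.7, 91.3]
tool_rot: [0.019, 1.0, -0.001, 0.001]
wrist_force: [-5.5, -2.0, 7.5]
opening: 48.1
t 12.03 pos [507.44 244.65  91.32] jawyaw 87.83 tilt z [ 0.0026 -0.002  -1.    ] j [ 0.451  0.339 -0.346  0.884 -0.003  0.489] F [-5.5 -2.   7.5] M [-0.7   1.19 -0.04] open 48.11
```

```bash
python3 -m jog '[[0,0,0.7,0,0,0,40],[0,0,1.4,0,0,0,40],[0,0,1.4,0,0,0,40]]'; python3 - <<'E'
from h import *
st()
E
```

```text
time: 12.4
ee_pos: [507.5, 244.7, 91.3]
tool_rot: [0.019, 1.0, -0.001, 0.002]
wrist_force: [-7.5, -2.4, 11.7]
opening: 48.3
t 12.4 pos [507.45 244.65  91.27] jawyaw 87.83 tilt z [ 0.0032 -0.0019 -1.    ] j [ 0.451  0.339 -0.347  0.883 -0.003  0.489] F [-7.5 -2.4 11.7] M [-0.89  1.55 -0.08] open 48.31
```

```bash
python3 -m jog '[[0,-0.1,0.3,0,0,0.06,40],[0,-0.1,0.3,0,0,0.15,40],[0,-0.2,0.3,0,0,0.27,40],[0.1,-0.3,0.3,0,0,0.39,40],[0.1,-0.4,0.3,0,0,0.5,40]]'; python3 - <<'E'
from h import *
st();c,s=snap("wrist","w10.png");a=cv2.imread("pics/w10.png")
cv2.imwrite("pics/w10b.png",cv2.convertScaleAbs(cv2.resize(a[200:320,205:355],None,fx=5,fy=5,interpolation=cv2.INTER_CUBIC),alpha=1.9))
E
```

```text
time: 13.02
ee_pos: [507.4, 244.7, 91.5]
tool_rot: [0.267, 0.964, -0.0, 0.002]
wrist_force: [-4.2, -0.7, 4.2]
opening: 48.1
t 13.03 pos [507.36 244.69  91.48] jawyaw 59.0 tilt z [ 0.0034 -0.001  -1.    ] j [ 0.451  0.338 -0.348  0.883 -0.002  0.992] F [-4.2 -0.7  4.2] M [-0.26  1.14  0.12] open 48.08
```

View pics/w10b.png

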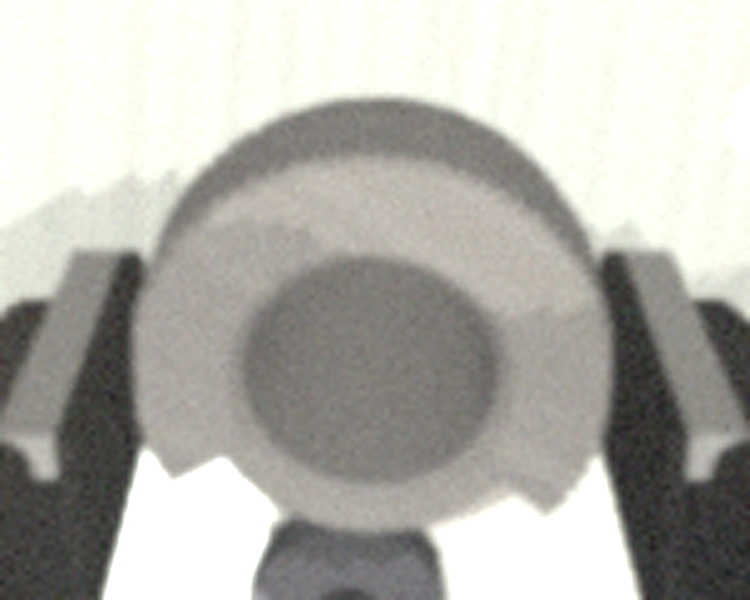

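```bash
python3 -m jog '[[0,-0.1,0.3,0,0,0.1,40],[0,-0.2,0.3,0,0,0.2,40],[0,-0.2,0.3,0,0,0.3,40],[0.1,-0.3,0.3,0,0,0.4,40],[0.1,-0.4,0.3,0,0,0.48,40],[0.1,-0.4,0.3,0,0,0.54,40]]'; python3 - <<'E'
from h import *
st()
E
```

```text
time: 13.82
ee_pos: [506.9, 244.8, 91.5]
tool_rot: [0.516, 0.857, 0.001, 0.001]
wrist_force: [-4.5, 0.1, 3.5]
opening: 48.3
t 13.82 pos [506.93 244.81  91.5 ] jawyaw 27.87 tilt z [ 0.0032 -0.     -1.    ] j [ 4.510e-01  3.370e-01 -3.490e-01  8.820e-01 -1.000e-03  1.535e+00] F [-4.5  0.1  3.5] M [-0.16  1.08  0.07] open 48.32
```

```bash
python3 -m jog '[[0,0,0.3,0,0,0.04,40],[0,0,0.3,0,0,0.08,40],[0,0,0.3,0,0,0.12,40]]'; python3 - <<'E'
from h import *
st();c,s=snap("wrist","w11.png");a=cv2.imread("pics/w11.png")
cv2.imwrite("pics/w11b.png",cv2.convertScaleAbs(cv2.resize(a[200:320,205:355],None,fx=5,fy=5,interpolation=cv2.INTER_CUBIC),alpha=1.9))
E
```

```text
time: 14.2
ee_pos: [506.6, 245.8, 91.5]
tool_rot: [0.566, 0.824, 0.002, 0.0]
wrist_force: [-5.7, 3.2, 2.4]
opening: 48.1
t 14.2 pos [506.59 245.81  91.48] jawyaw 21.07 tilt z [ 0.0024  0.0022 -1.    ] j [ 4.510e-01  3.370e-01 -3.490e-01  8.820e-01  1.000e-03  1.654e+00] F [-5.7  3.2  2.4] M [0.4  1.39 0.26] open 48.14
```

View pics/w11b.png

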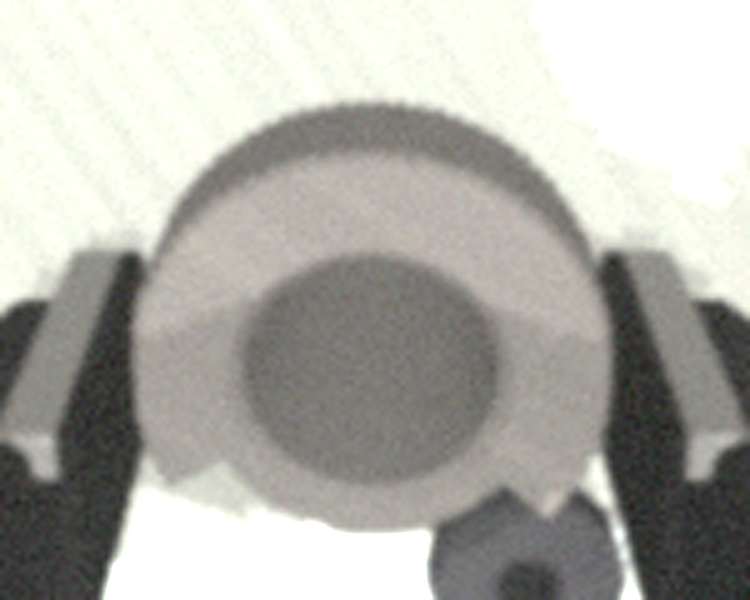

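```bash
python3 -m jog '[[0,0,0,0,0,0,52],[0,0,0,0,0,0,58],[0,0,0,0,0,0,66],[0,0,0,0,0,0,66]]'; python3 - <<'E'
from h import *
st();c,s=snap("wrist","w12.png");a=cv2.imread("pics/w12.png")
cv2.imwrite("pics/w12b.png",cv2.convertScaleAbs(cv2.resize(a[200:320,205:355],None,fx=5,fy=5,interpolation=cv2.INTER_CUBIC),alpha=1.9))
E
```

```text
time: 14.75
ee_pos: [506.9, 245.8, 91.5]
tool_rot: [0.566, 0.824, 0.002, 0.001]
wrist_force: [-0.1, -0.0, -0.2]
opening: 65.9
t 14.75 pos [506.87 245.85  91.54] jawyaw 21.0 tilt z [ 0.0029  0.0023 -1.    ] j [ 4.510e-01  3.370e-01 -3.490e-01  8.820e-01  1.000e-03  1.655e+00] F [-0.1 -0.  -0.2] M [-0.02  0.02 -0.01] open 65.92
```

View pics/w12b.png

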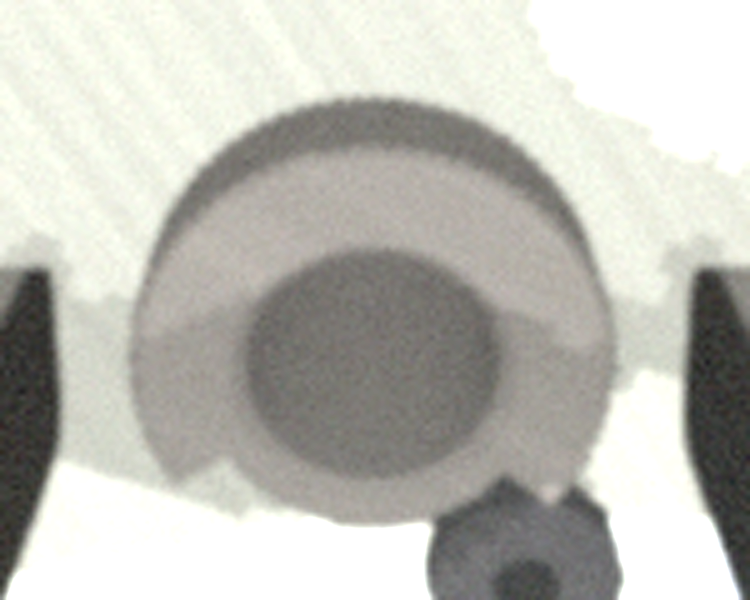

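Released, with zero force, and the bush stayed put. I'll retreat straight up and check from above and from the side.

```bash
python3 -m jog '[[0,0,-10,0,0,0,66],[0,0,-35,0,0,0,70],[0,0,-70,0,0,0,80],[0,0,-100,0,0,0,85],[0,0,-100,0,0,0,85],[0,0,-100,0,0,0,85]]'; python3 - <<'E'
from h import *
st();c,s=snap("wrist","w13.png");snap("side","s13.png");snap("scene","c13.png");u=proj(c,[507,245.5,104],s).astype(int);print(u)
x0,y0=u[0]-60,u[1]-50;print(x0,y0)
a=cv2.imread("pics/w13.png");cv2.imwrite("pics/w13b.png",cv2.convertScaleAbs(cv2.resize(a[y0:y0+100,x0:x0+130],None,fx=6,fy=6,interpolation=cv2.INTER_CUBIC),alpha=1.4))
a=cv2.imread("pics/s13.png");cv2.imwrite("pics/s13c.png",cv2.resize(a[230:340,140:280],None,fx=5,fy=5,interpolation=cv2.INTER_CUBIC))
E
```

```text
time: 15.55
ee_pos: [506.4, 245.5, 191.4]
tool_rot: [0.566, 0.824, 0.002, 0.001]
wrist_force: [-0.1, -0.9, 0.2]
opening: 84.8
t 15.55 pos [506.4  245.5  191.44] jawyaw 21.0 tilt z [ 0.0028  0.0023 -1.    ] j [ 4.510e-01  2.600e-01 -2.110e-01  1.096e+00  1.000e-03  1.655e+00] F [-0.1 -0.9  0.2] M [0.01 0.02 0.04] open 84.79
[279 211]
219 161
```

View pics/w13b.png

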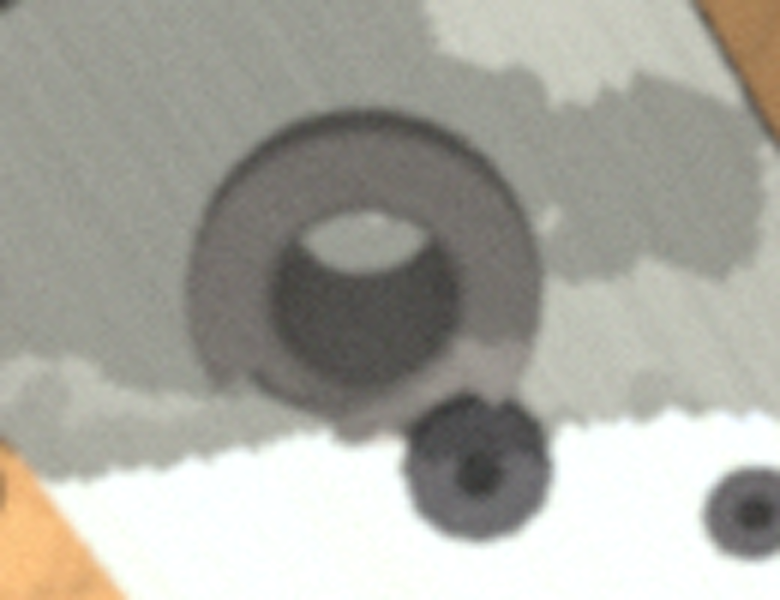

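View pics/s13c.png

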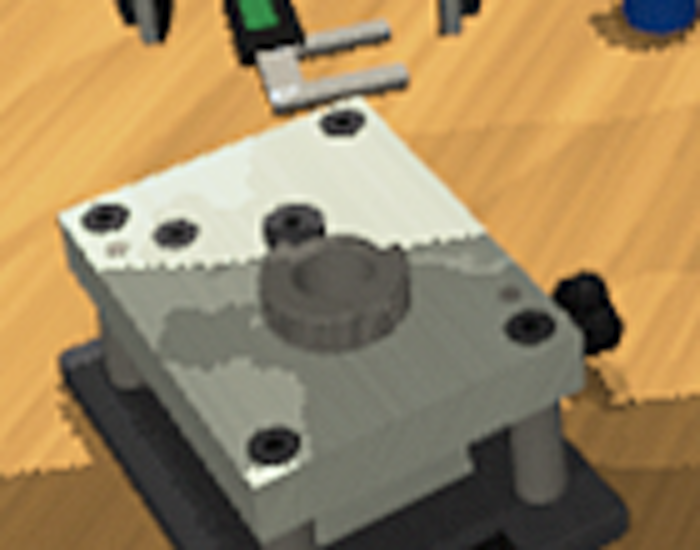

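View pics/c13.png

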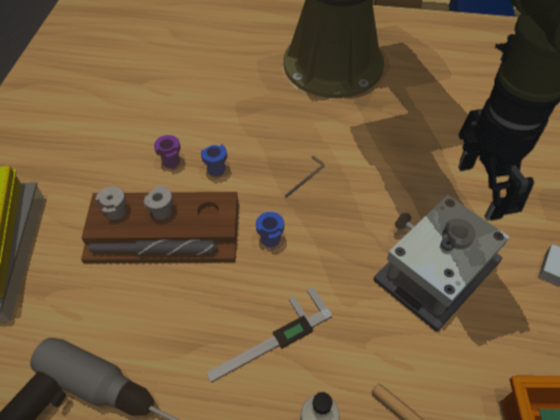

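```bash
python3 - <<'E'
from h import *
c,s=load("w13.png")
P=lambda x,y,z:onz(c,(219+(x+.5)/6-.5,161+(y+.5)/6-.5),z,s)[:2]
o=P(365,302,104);print("centre",o)
for p in [(213,388),(250,372)]:
    d=P(*p,104)-o; a=np.degrees(np.arctan2(d[1],d[0]))+23+37.1; print("notch in liner frame",a,np.hypot(*d),25*np.cos(np.radians(a)),25*np.sin(np.radians(a)))
print(ctrl.close_job())
E
```

```text
centre [506.75555224 246.09102541]
notch in liner frame -68.133363127932 24.894158909917426 9.311186090816449 -23.201332151024996
notch in liner frame -66.25627792102935 19.164106379265835 10.066159910090407 -22.883890068440913
the job is handed in; nothing more can be done
None
```

The wide-bore bush is fitted in the jig's liner and locked, and the job is handed in at about 15.7 s of the 51 s allowed.

- **Pick and fit:** I took the wide-bore bush from the robot-side end of the rack. I lined its notch up with the lock screw from the wrist pictures. It dropped straight past the screw head and seated at about 12–15 N, so no searching turn was needed.
- **Lock:** I turned it about 66° clockwise under light pressure until the torque and sideways force rose at the stop. I then opened the gripper and backed straight up 100 mm.

My last checks:

- **Position:** The head lies flat on the plate in the side view. The bush centre measured about 0.7 mm from the liner's centre, which is within the accuracy of the measurement.
- **Locking:** The ledge is under the screw head. The notch is at about −67° in the liner frame, or roughly x = 10 mm and y = −23 mm, inside the required limits.
- **Robot clear:** Wrist force was about zero after release, and the gripper was clear of everything.
- **Other bushes:** They look unmoved in the scene view; I did not measure them.

No check failed. The one disagreement was that the scene-camera estimate of the bush position was about 5 mm off the wrist camera's; I used the wrist camera, whose two views agreed to 0.5 mm.

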